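Hold a spring clip open round the bare stock card

TASK

Two of the three stock cards already carry a spring clip. Squeeze the spare clip open to take it off its narrow steel stand, and bring it to the card that has none: finish holding it there from its handles, upright and squeezed wide open, with one jaw either side of the middle of the card's top edge and the clip touching the card nowhere, so that a delivery note can be slipped in. Keep holding it like that at the end, never drop it, and leave the other clips and the tins and marker where they are.

Things in the scene. Friction and masses are not known exactly. Their poses are not given: they have to be found in the camera images.
- spare_clip: spare spring clip, dark steel, 70 g, loose, 34 mm wide (y), 85 mm tall, jaws down on the narrow stand. Origin: midway between the jaw tips, at their lower ends; y along its 12 mm pin, 40 mm above the origin; z up; x: the direction in which handles are squeezed and jaws spread. The throat ends at the pin's underside, 34 mm above the origin: so deep the stand's tongue (or a card) reaches in at first
- spare_grip (a point): point midway between the spare clip's two handles, 66 mm above its origin, where to squeeze along x. The handles are flat plates 26 mm wide (y), 40 to 85 mm above the origin, one on the -x and one on the +x side; at rest they lean outward, 22 mm over all at the pin and 46 mm at the top; fully squeezed they stand parallel, 21 mm over all
- spare_clip_front (a joint): turn of the spare clip's front (-x) lever: 0 when the jaws pinch a 4 mm plate, 0.27 rad squeezed to the stop (jaw tips 25 mm apart); at 0.13 they are 15 mm apart. The spring takes about 8 N on each handle at spare_grip to begin to open and 12 N to reach the stop; a grip of 20 N squeezes it fully
- spare_clip_back (a joint): the same for the rear lever; the two levers are coupled and turn alike
- clip_stand: narrow steel tongue (4 mm thick in x, 40 mm wide in y, top edge 130 mm above the table) on a steel foot 70 x 60 x 12 mm fixed to the table; it parks the spare clip, which shares its yaw. Origin: centre of the foot's underside, z up
- card_a: one of three alike upright cards: white rigid plate 4 mm thick (x), 80 mm wide (y), level top edge 130 mm above the table, blank paper in front, on a steel foot 70 x 90 x 12 mm fixed to the table. Origin: centre of the foot's underside, under the card; y along the top edge, z up. A card is bare if no clip lies within 60 mm of it (two have one)
- card_b: one of three alike upright cards: white rigid plate 4 mm thick (x), 80 mm wide (y), level top edge 130 mm above the table, blank paper in front, on a steel foot 70 x 90 x 12 mm fixed to the table. Origin: centre of the foot's underside, under the card; y along the top edge, z up. A card is bare if no clip lies within 60 mm of it (two have one)
- card_c: one of three alike upright cards: white rigid plate 4 mm thick (x), 80 mm wide (y), level top edge 130 mm above the table, blank paper in front, on a steel foot 70 x 90 x 12 mm fixed to the table. Origin: centre of the foot's underside, under the card; y along the top edge, z up. A card is bare if no clip lies within 60 mm of it (two have one)
- clip_1: a spring clip like the other two, already sitting on one of the cards: loose, to be left there. Same size and frame as spare_clip
- clip_2: a spring clip like the other two, already sitting on one of the cards: loose, to be left there. Same size and frame as spare_clip
- tin_13: loose food tin 75 mm across, 110 mm tall, behind the cards, to be left alone; origin at the centre of its underside
- tin_14: another such tin, also to be left alone
- marker_1: loose white felt marker 134 mm long, 17 mm thick, lying behind the narrow stand, to be left alone; origin at the centre of its underside

How it is judged:
By the outcome, as a careful person would: the job done as asked, in the order asked, and still so for the second after the job is handed in, while the arm keeps its last pose, push and grip.
It also fails if it takes over 40 s, if anything falls off the work surface, if the arm or the gripper's body presses on something with over 40 N, if the wrist force passes 120 N, or if a joint passes its speed limit or range.

ROBOT

A 6-joint arm with a two-finger parallel gripper is mounted at the origin on a cart in front of the work surface, level with it; the furniture and walls round the work are solid. World frame = base frame: x ahead of the robot, y to its left, z up, the work surface at z = 0. Lengths are in m, angles in rad, forces in N, time in s.
With the tool pointing down it reaches from about 0.3 to 0.875 m from the base axis. Payload 6.4 kg.
Tool frame: the origin (TCP) lies between the finger pads; the fingertips stand 22 mm ahead of it and the grasp point (between the pads) lies 3 mm ahead of it; z points along the fingers, y is the line along which they close (so a half turn about z gives the same grasp; the last joint's range is limited). The gripper opens to 85 mm and grips with 20 to 120 N. Pads are 22 mm wide; open, the fingers measure 114 mm over their backs; the gripper's body (76 mm by 85 mm) begins 54 mm behind the grasp point. The pads swing forward as they close: fully open they stand 13 mm farther back than shut.
Start: joints at [-1.4, 0.181, 1.607, -0, 1.354, -0.206], TCP at [0.212, -0.535, 0.253] pointing down, gripper open.
Joint ranges: [-2.99, 2.99], [-0.89, 2.07], [0.3, 2.58], [-1.14, 4.28], [0, 2.63], [-3.12, 3.12]. Speed limits (rad/s): [2.57, 2.57, 3.01, 3.14, 3.14, 3.14].

INTERFACE

Orientations are given as a unit quaternion [w, x, y, z].
In Python, from bench import ctrl, imaging, workorder gives the robot as it stands.
- The arm moves only by the shell command python3 -m pendant 'ROWS' [OPENING]. ROWS is JSON, a list of rows, each a list of 4 numbers: the shift along the tool's x, y, z in cm, then the turn about the tool's z in degrees. In form: [[dx, dy, dz, roll], ...]. A call has 1 to 12 rows; each row is the pose to reach, as a shift and turn from the pose commanded when the call began, along the tool's axes at that moment; what a row does not reach only later rows make up. A row lasts 1/12 s, in which the tool goes at most 41.7 mm and 7.16 degrees, less where a joint would pass 70% of its speed; a pose out of reach is approached as far as the arm can. A call with a gripper value outside its range is refused whole. OPENING is the opening, from 0 (shut) to 1 (fully open), set as the call begins (- or left out, the last holds). The fingers move at their own pace and stop on an object; the grip force is fixed at half the most. Time passes only in rows, so rows that repeat a pose let the fingers close. It gives the time, the measured TCP pose, the force, the opening and the grip force at its end, in the units of the state.
- ctrl.get_obs(): the state, without advancing time (a new reading comes with each control period).
- imaging.camera(name): name is "scene" or "top" or "wrist"; returns the picture (480x640x3 uint8, red, green, blue); there is no depth.
- imaging.camera_info(name): a dict with "K" (3x3 intrinsics, pixels), "T" (4x4, takes a point from camera to world coordinates); the wrist camera has in their place "tool_from_camera" (4x4, takes a point from camera to tool coordinates, whose origin is the TCP and whose axes are the flange's). Camera axes: x right, y up, looking along -z (the intrinsics and any distortion apply to the point x, -y, -z); pixel columns grow to the right and rows downward; lengths in m; the calibration is good to about 2 mm. The wrist camera is an equidistant fisheye: a pixel r from the principal point sees the ray r / f radians off the axis. A picture is of the moment at which its call begins: read the wrist's pose just before it. camera_info takes no time and is no camera call.
- workorder.hand_in(): hands the job in; it is judged then, once.
The state is a dict: "time_s": time; "q": joint angles; "dq": joint speeds; "joint_efforts": joint torques, N m; "eef_pos": TCP position; "eef_rot": TCP orientation; "wrist_force": force on the tool from outside, world axes, zero at the start; "torque": the same for the moment, N m; "opening": opening from 0.0 (shut) to 1.0 (fully open); "grasp_force": force on a finger pad.
Only numpy, scipy, OpenCV 4.12 (cv2) and the standard library are available. Lean on these libraries where they do the work, as an engineer would, in place of code of your own. Each camera call takes 0.05 s, during which the arm holds its last target. There are 200 camera calls.

## Working session

There is one attempt and no reset: what is moved stays moved. The work goes in short steps, Python scripts to look and compute and a shell command to move; the robot and the scene stay as the last step left them, time stands still between calls to the robot, and variables do not carry over. Pictures are saved under pics/ and viewed, at most 10 in all, crops included, and the job is handed in when it is done.

```bash
mkdir -p pics; ls; python3 - <<'E'
from bench import ctrl, imaging
import cv2,numpy as np
np.set_printoptions(precision=4,suppress=True)
o=ctrl.get_obs();print(o['time_s'],o['eef_pos'],o['eef_rot'],o['opening'])
for n in("scene","top"):
    cv2.imwrite(f"pics/{n}1.png",imaging.camera(n)[:,:,::-1])
for n in("scene","top","wrist"): print(imaging.camera_info(n))
E
```

```text
pics
0.0 [ 0.2115 -0.5341  0.2524] [-0.0009  0.9823  0.1873  0.    ] 1.0017181872019894
{'K': array([[619.4832,   0.    , 325.2695],
       [  0.    , 619.4832, 243.1856],
       [  0.    ,   0.    ,   1.    ]]), 'T': array([[-0.7422,  0.3069, -0.5958, -0.2871],
       [-0.6701, -0.347 ,  0.6561,  0.9579],
       [-0.0054,  0.8862,  0.4632,  0.7859],
       [ 0.    ,  0.    ,  0.    ,  1.    ]])}
{'K': array([[534.619 ,   0.    , 321.8012],
       [  0.    , 534.619 , 242.9764],
       [  0.    ,   0.    ,   1.    ]]), 'T': array([[ 0.0236,  0.9905, -0.1353,  0.4003],
       [-0.9995,  0.0208, -0.0219, -0.0199],
       [-0.0189,  0.1357,  0.9906,  1.2544],
       [ 0.    ,  0.    ,  0.    ,  1.    ]])}
{'K': array([[371.6483,   0.    , 323.5879],
       [  0.    , 371.6483, 239.7249],
       [  0.    ,   0.    ,   1.    ]]), 'tool_from_camera': array([[ 0.0006,  0.9654,  0.2609,  0.0658],
       [ 1.    , -0.0005, -0.0004,  0.0002],
       [-0.0002,  0.2609, -0.9654, -0.1203],
       [ 0.    ,  0.    ,  0.    ,  1.    ]])}
```

View pics/top1.png

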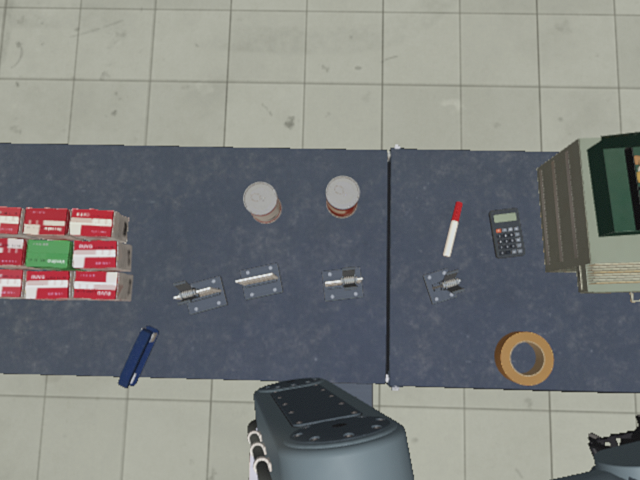

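View pics/scene1.png

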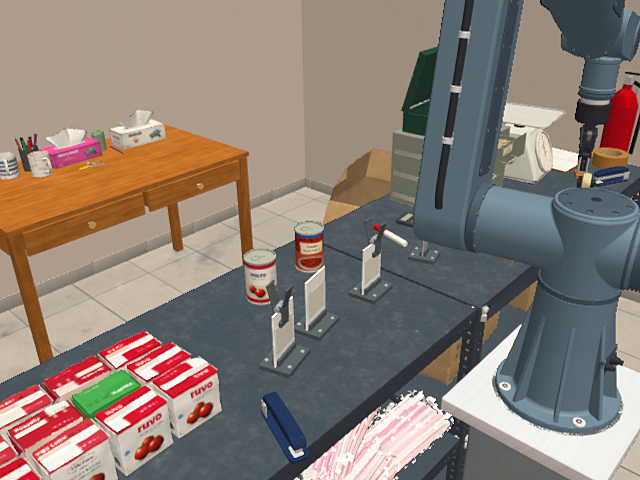

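The top view shows the stand with the spare clip near (445,286). The cards are near (199,294) with a clip, (258,281) bare, and (343,283) with a clip. I'll zoom in on the stand and the bare card.

```bash
python3 - <<'E'
import cv2,numpy as np
im=cv2.imread("pics/top1.png")
a=cv2.resize(im[255:315,410:490],(800,600),interpolation=cv2.INTER_CUBIC)[:, 0:800]
b=cv2.resize(im[255:315,220:300],(800,600),interpolation=cv2.INTER_CUBIC)
m=np.vstack([cv2.resize(a[50:550],(480,300)),cv2.resize(b[50:550],(480,300))])
cv2.imwrite("pics/crop1.png",m)
E
```

```text
(no output)
```

View pics/crop1.png

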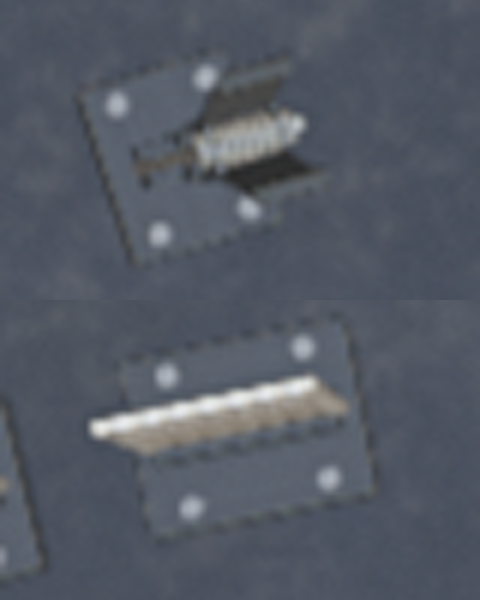

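```bash
cat > h.py <<'E'
import numpy as np
from bench import imaging
np.set_printoptions(precision=4,suppress=True)
def top(u,v,z,n="top"):
    i=imaging.camera_info(n);K,T=i["K"],i["T"]
    d=T[:3,:3]@np.array([(u-K[0,2])/K[0,0],-(v-K[1,2])/K[1,1],-1]);c=T[:3,3]
    return c+d*(z-c[2])/d[2]
E
python3 - <<'E'
from h import *
def A(x,y,z):return top(410+x/6,260+y/6,z)
def B(x,y,z):return top(220+x/6,260+(y-300)/6,z)
def ed(p,q,l):
    d=q-p;print(l,p[:2],q[:2],'mid',((p+q)/2)[:2],'len',np.linalg.norm(d),'yaw of y axis',np.degrees(np.arctan2(d[0],-d[1])))
ed(B(95,428,.13),B(315,381,.13),'card')
ed(A(198,150,.14),A(300,122,.14),'pin')
ed(A(80,95,.012),A(130,262,.012),'footedge')
ed(A(220,88,.181),A(292,64,.181),'far handle')
ed(A(265,195,.181),A(325,177,.181),'near handle')
for p in [(117,104),(205,77),(160,235),(249,208)]: print(A(*p,.014)[:2])
for p in [(167,376),(303,348),(192,508),(329,478)]: print(B(*p,.014)[:2])
E
```

```text
card [0.4684 0.1844] [0.4866 0.1075] mid [0.4775 0.146 ] len 0.07899567443916879 yaw of y axis 13.357096564157954
pin [ 0.4698 -0.2485] [ 0.4803 -0.2837] mid [ 0.4751 -0.2661] len 0.03669899183200653 yaw of y axis 16.5619372858235
footedge [ 0.498  -0.2295] [ 0.4343 -0.2485] mid [ 0.4662 -0.239 ] len 0.06646816711019185 yaw of y axis -73.41331061115447
far handle [ 0.4881 -0.2476] [ 0.4967 -0.2715] mid [ 0.4924 -0.2595] len 0.025470549926642355 yaw of y axis 19.626031497471082
near handle [ 0.4529 -0.2621] [ 0.4593 -0.282 ] mid [ 0.4561 -0.2721] len 0.020902749719345474 yaw of y axis 17.87033504215338
[ 0.4947 -0.2434]
[ 0.5059 -0.2773]
[ 0.4448 -0.2596]
[ 0.4559 -0.2937]
[0.4962 0.1783]
[0.5083 0.1258]
[0.4454 0.1665]
[0.4581 0.1139]
```

Stand centre is at (0.475, -0.267) with yaw about 18°. The bare card is at (0.477, 0.146) with yaw about 13°. Both lengths match the sizes given (79 mm card, 35 mm clip), so I'll go above the clip.

```bash
python3 -m pendant '[[3,-1.3,0,-7],[6,-2.7,0,-14],[9,-4,0,-21],[12,-5.3,0,-28],[15,-6.6,0,-35],[18,-8,0,-42],[21,-9.3,0,-49],[24,-10.6,0,-56],[27,-12,0,-63],[30,-13.2,0,-70],[33,-14.6,0,-77],[34.4,-15.2,0,-84]]' 1
python3 -m pendant '[[0,0,0,-2.4],[0,0,0,-2.4],[0,0,0,-2.4]]'
python3 - <<'E'
from bench import ctrl, imaging
import cv2
o=ctrl.get_obs();print(o['time_s'],o['eef_pos'],o['eef_rot'],o['q'])
cv2.imwrite("pics/w1.png",imaging.camera("wrist")[:,:,::-1])
E
```

```text
time_s: 1.1
eef_pos: [0.4773, -0.2637, 0.2529]
eef_rot: [-0.0, 0.601, 0.799, 0.001]
wrist_force: [-0.2, -0.6, 0.7]
opening: 1.002
grasp_force: 0.0
time_s: 1.35
eef_pos: [0.4754, -0.2665, 0.2529]
eef_rot: [-0.0, 0.588, 0.809, -0.0]
wrist_force: [0.1, -0.8, -0.4]
opening: 1.003
grasp_force: 0.0
1.35 [ 0.47541082 -0.26648714  0.25288882] [-4.05511421e-04  5.88329183e-01  8.08621423e-01 -4.49963573e-05] [-7.28668948e-01  1.14901187e-01  1.68253049e+00 -1.74689108e-04
  1.34495902e+00 -1.04144391e+00]
```

View pics/w1.png

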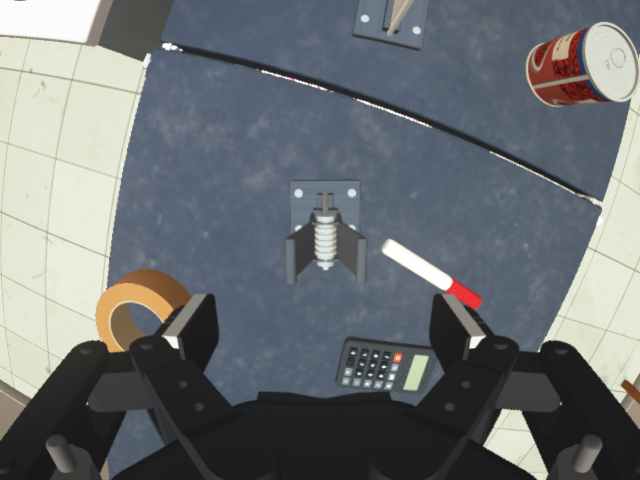

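The wrist view is centred. The clip handles are at about (290,260) and (364,260), and the spring runs from (325,210) to (325,268). I'll convert these to tool coordinates.

```bash
cat >> h.py <<'E'
def wr(u,v,ztool):
    i=imaging.camera_info("wrist");K,T=i["K"],i["tool_from_camera"]
    a=np.array([u-K[0,2],v-K[1,2]]);r=np.hypot(*a);th=r/K[0,0]
    d=np.array([np.sin(th)*a[0]/r,-np.sin(th)*a[1]/r,-np.cos(th)])
    d=T[:3,:3]@d;c=T[:3,3];return c+d*(ztool-c[2])/d[2]
E
python3 - <<'E'
from h import *
for u,v,z in [(287,240,.181),(289,283,.181),(367,240,.181),(365,283,.181),(325,209,.141),(324,268,.141),(298,193,.014),(352,193,.014),(325,193,.13)]:
    print(u,v,wr(u,v,.2529-z)*100)
E
```

```text
287 240 [ 1.3607 -1.9794  7.19  ]
289 283 [-1.1232 -1.9391  7.19  ]
367 240 [1.3627 2.3242 7.19  ]
365 283 [-1.1247  2.3005  7.19  ]
325 209 [ 2.3126  0.0783 11.19  ]
324 268 [-1.6469  0.0184 11.19  ]
298 193 [ 1.5683 -2.4989 23.89  ]
352 193 [ 1.5728  2.7657 23.89  ]
325 193 [ 3.1846  0.0817 12.29  ]
```

```bash
python3 -m pendant '[[0.2,0.1,2,0],[0.2,0.1,4,0],[0.2,0.1,6,0],[0.2,0.1,7.5,0],[0.2,0.1,8.3,0],[0.2,0.1,8.8,0],[0.2,0.1,8.8,0],[0.2,0.1,8.8,0]]'
python3 -m pendant '[[0,0,0,0],[0,0,0,0],[0,0,0,0],[0,0,0,0],[0,0,0,0],[0,0,0,0],[0,0,0,0],[0,0,0,0],[0,0,0,0],[0,0,0,0]]' 0
python3 - <<'E'
from bench import imaging
import cv2
cv2.imwrite("pics/w2.png",imaging.camera("wrist")[:,:,::-1])
E
```

```text
time_s: 2.07
eef_pos: [0.476, -0.2651, 0.1659]
eef_rot: [0.0, 0.588, 0.809, -0.0]
wrist_force: [0.5, 0.1, 0.0]
opening: 0.997
grasp_force: 0.0
time_s: 2.9
eef_pos: [0.4772, -0.266, 0.1682]
eef_rot: [0.003, 0.588, 0.809, -0.001]
wrist_force: [-2.1, 1.3, 12.1]
opening: 0.215
grasp_force: 61.6
```

View pics/w2.png

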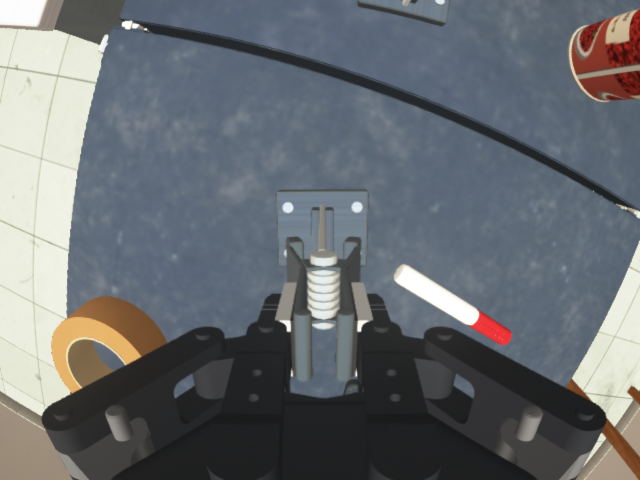

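The clip is squeezed: the handles are parallel (near columns 303 and 346) and the jaws are spread clear of the tongue. Lifting.

```bash
python3 -m pendant '[[0,0,-0.5,0],[0,0,-1.5,0],[0,0,-3,0],[0,0,-5,0],[0,0,-7,0],[0,0,-9,0],[0,0,-11,0],[0,0,-12.5,0],[0,0,-13.5,0],[0,0,-14,0],[0,0,-14,0]]'
python3 - <<'E'
from bench import ctrl,imaging
from h import *
import cv2
o=ctrl.get_obs();R=__import__('scipy.spatial.transform',fromlist=['Rotation']).Rotation.from_quat(np.array(o['eef_rot'])[[1,2,3,0]]).as_matrix()
print(o['time_s'],o['eef_pos'],R,(R.T@(np.array([.4772,.146,.30])-o['eef_pos']))*100)
cv2.imwrite("pics/w3.png",imaging.camera("wrist")[:,:,::-1])
E
```

```text
time_s: 3.87
eef_pos: [0.4761, -0.2647, 0.3064]
eef_rot: [0.001, 0.588, 0.809, -0.0]
wrist_force: [0.0, -0.9, -1.0]
opening: 0.216
grasp_force: 60.0
3.8667 [ 0.4761 -0.2647  0.3064] [[-0.309   0.9511  0.0013]
 [ 0.9511  0.309  -0.0011]
 [-0.0015  0.0009 -1.    ]] [39.0309 12.7887  0.5943]
```

View pics/w3.png

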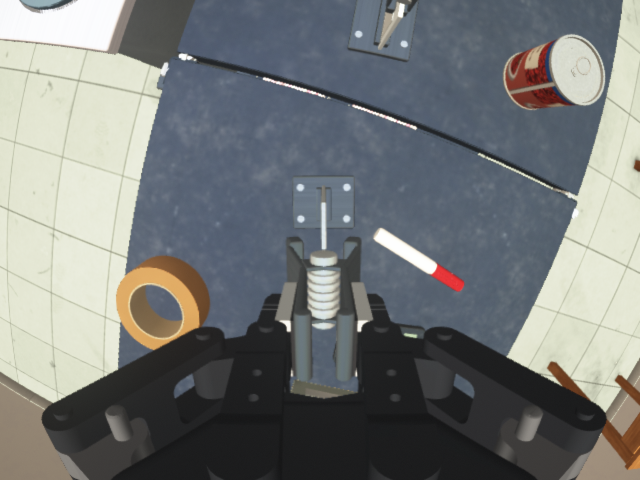

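```bash
python3 -m pendant '[[2,0.7,0,0],[5,1.6,0,0.5],[9,3,0,1],[13,4.3,0,1.5],[17,5.6,0,2],[21,6.9,0,2.5],[25,8.2,0,3],[29,9.5,0,3.5],[33,10.8,0,4],[36,11.8,0,4.5],[38,12.5,0,4.9],[39,12.8,0,4.9]]'
python3 -m pendant '[[0,0,0,0],[0,0,0,0]]'
python3 - <<'E'
from bench import ctrl,imaging
from h import *
import cv2
print(wr(323,249,.027)*100,wr(323,328,.027)*100)
o=ctrl.get_obs();print(o['time_s'],o['eef_pos'],o['eef_rot'])
for n in("wrist","scene"): cv2.imwrite(f"pics/{n}4.png",imaging.camera(n)[:,:,::-1])
E
```

```text
time_s: 4.92
eef_pos: [0.476, 0.1487, 0.3038]
eef_rot: [-0.001, 0.621, 0.784, -0.001]
wrist_force: [0.9, -1.0, -1.5]
opening: 0.22
grasp_force: 60.0
time_s: 5.08
eef_pos: [0.4768, 0.1455, 0.3043]
eef_rot: [-0.0, 0.621, 0.783, -0.001]
wrist_force: [-0.4, -0.0, -1.0]
opening: 0.216
grasp_force: 60.0
[ 2.1953 -0.0376  2.7   ] [-1.5031 -0.0374  2.7   ]
5.0833 [0.4768 0.1455 0.3043] [-0.0004  0.6215  0.7834 -0.0009]
```

View pics/wrist4.png

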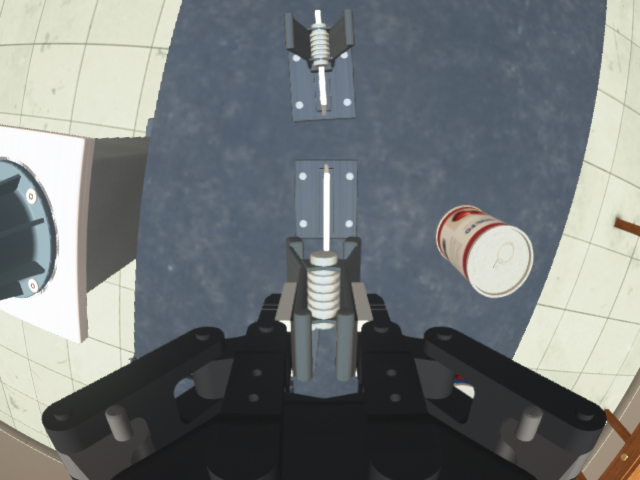

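The clip is still held open. The card edge runs from (327,166) down behind the clip at column 325.

```bash
python3 - <<'E'
from h import *
for u,v,z in [(327,168,.1743),(326,225,.1743),(303,175,.290),(351,175,.290),(305,224,.290),(350,224,.290)]: print(u,v,wr(u,v,z)*100)
E
```

```text
327 168 [ 4.4697  0.2621 17.43  ]
326 225 [-0.1588  0.1915 17.43  ]
303 175 [ 2.8673 -2.2734 29.    ]
351 175 [ 2.876   3.0278 29.    ]
305 224 [-2.6905 -2.1021 29.    ]
350 224 [-2.6865  2.9961 29.    ]
```

```bash
python3 -m pendant '[[0,0.2,1.5,0],[0,0.2,3.5,0],[0,0.2,5.5,0],[0,0.2,7.2,0],[0,0.2,8.5,0],[0,0.2,9.5,0],[0,0.2,10.3,0],[0,0.2,11,0],[0,0.2,11.5,0],[0,0.2,11.9,0],[0,0.2,11.9,0],[0,0.2,11.9,0]]'
python3 - <<'E'
from bench import ctrl,imaging
import cv2,numpy as np
o=ctrl.get_obs();print(o['eef_pos'],o['wrist_force'])
s=imaging.camera("scene")[:,:,::-1];w=imaging.camera("wrist")[:,:,::-1];t=imaging.camera("top")[:,:,::-1]
a=cv2.resize(s[240:350,240:360],(480,440),interpolation=cv2.INTER_CUBIC)
b=cv2.resize(w[150:360,250:400],(314,440),interpolation=cv2.INTER_CUBIC)
cv2.imwrite("pics/f1.png",np.hstack([a,b]));cv2.imwrite("pics/s5.png",s)
E
```

```text
time_s: 6.18
eef_pos: [0.4793, 0.1464, 0.1865]
eef_rot: [0.0, 0.622, 0.783, 0.0]
wrist_force: [0.4, 0.9, -1.6]
opening: 0.215
grasp_force: 60.0
[0.47928504 0.14638351 0.18653153] [ 0.35317189  0.92952657 -1.57990448]
```

View pics/f1.png

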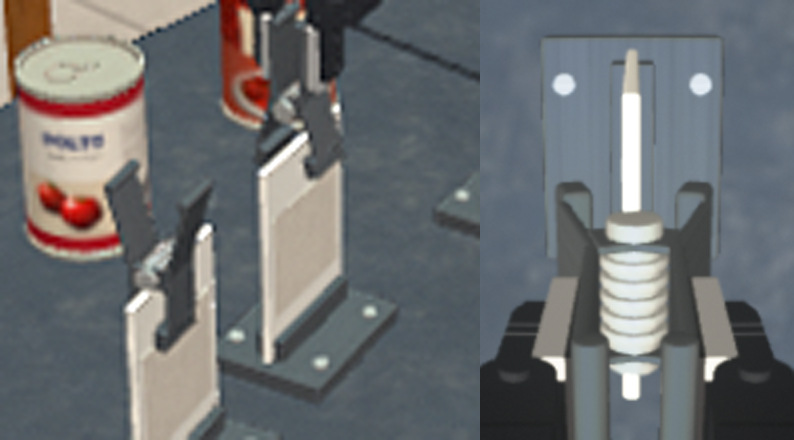

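The card edge is centred between the jaws, with its ends at wrist pixels (322,194) and (322,340). I'll check the centring along the card.

```bash
python3 - <<'E'
from h import *
for u,v,z in [(322,194.5,.0565),(321.5,340,.0565),(323,250,.027),(323,327,.027),(323,327,.032)]: print(wr(u,v,z)*100)
E
```

```text
[ 4.0391 -0.0892  5.65  ]
[-3.8796 -0.1222  5.65  ]
[ 2.1521 -0.0377  2.7   ]
[-1.4516 -0.0375  2.7   ]
[-1.7244 -0.0379  3.2   ]
```

```bash
python3 -m pendant '[[-0.1,0,0,0],[-0.2,0,0,0],[-0.2,0,0,0],[-0.2,0,0,0],[-0.2,0,0,0],[-0.2,0,0,0]]'
python3 - <<'E'
from bench import workorder
print(workorder.hand_in())
E
```

```text
time_s: 6.83
eef_pos: [0.4795, 0.1444, 0.1863]
eef_rot: [-0.0, 0.622, 0.783, -0.0]
wrist_force: [0.9, 1.0, -0.7]
opening: 0.216
grasp_force: 60.0
the job is handed in; nothing more can be done
None
```

The job is handed in at 6.8 s: the arm is holding the spare clip upright and squeezed open over the middle of the bare card, one jaw either side, with no sign of contact (wrist force about 1–2 N); the result of the judging was not shown.

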